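Return the glassware to its stands

TASK

Put the four pieces of glassware away, one after another: the large bottle from the middle of the bench (not the one kept at the back beside the plastic squeeze bottle) on the large round stand, the two small bottles each on a small round stand of its own (either one), and the beaker in the square drip tray. Keep the glass upright all the way, and leave every piece standing flat on the floor of its stand, inside the rim. Leave the timer and the culture dish where they are.

Things in the scene. Friction and masses are not known exactly. Their poses are not given: they have to be found in the camera images.
- large_bottle_mid (a point): Large glass bottle with a blue screw cap, in the middle of the bench (the one at the back by the squeeze bottle is fixed, not meant): round body 69 mm across, solid up to 130 mm, then a cap 42 mm across up to 142 mm; 0.38 kg. Hold the body at about 100 mm height, or the cap's top 12 mm by the fingertips. The point is on its axis, half-way up (71 mm above its underside); z along the axis
- small_bottle_1_mid (a point): 100 ml glass screw-cap bottle with a blue cap: round body 56 mm across up to 92 mm high, then a cap 35 mm across up to 104 mm; about 0.2 kg. Easily held across the body at 60 to 75 mm height. The point is on its axis, half-way up (52 mm above its underside); z up along the axis
- small_bottle_2_mid (a point): 100 ml glass screw-cap bottle with an orange cap: round body 56 mm across up to 92 mm high, then a cap 35 mm across up to 104 mm; about 0.2 kg. Easily held across the body at 60 to 75 mm height. The point is on its axis, half-way up (52 mm above its underside); z up along the axis
- glass_beaker_mid (a point): Open clear glass beaker, 52 mm across, 70 mm high, about 0.05 kg; held across the outside near the rim. The point is on its axis, half-way up (35 mm above its underside); z up along the axis
- large_stand_floor (a point): Large round bottle stand, fixed to the bench: dark rubber ring with a plain grey floor, 99 mm across outside, 89 mm across inside; rim top 12 mm above the bench, floor 5 mm above the bench. The point is the centre of its floor, 5 mm above the bench; z up
- small_stand_1_floor (a point): Small round bottle stand (one of two alike), fixed to the bench: dark rubber ring with a plain grey floor, 82 mm across outside, 72 mm across inside; rim top 12 mm above the bench, floor 5 mm above the bench. The point is the centre of its floor, 5 mm above the bench; z up
- small_stand_2_floor (a point): Small round bottle stand (one of two alike), fixed to the bench: dark rubber ring with a plain grey floor, 82 mm across outside, 72 mm across inside; rim top 12 mm above the bench, floor 5 mm above the bench. The point is the centre of its floor, 5 mm above the bench; z up
- drip_tray_floor (a point): Square drip tray of grey metal, fixed to the bench: 82 mm square outside, 74 mm inside, with a ribbed floor 5 mm above the bench and a rim 12 mm above the bench. The point is the centre of its floor, 5 mm above the bench; x and y along its sides
- bench_timer_mid (a point): Bystander: flat white timer, 62 mm square, 19 mm high, loose. The point is at its centre, half-way up
- culture_dish_mid (a point): Bystander: flat round culture dish with lid, 57 mm across, 14 mm high, loose and light. The point is at its centre, half-way up

How it is judged:
By the outcome, as a careful person would: the job done as asked, in the order asked, and still so for the second after the job is handed in, with the robot touching nothing.
It also fails if it takes over 112 s, if anything falls off the work surface, if the arm or the gripper's body presses on something with over 40 N, if the wrist force passes 120 N, or if a joint passes its speed limit or range.

ROBOT

A 6-joint arm with a two-finger parallel gripper is mounted at the origin on a cart in front of the work surface, level with it; the furniture and walls round the work are solid. World frame = base frame: x ahead of the robot, y to its left, z up, the work surface at z = 0. Lengths are in m, angles in rad, forces in N, time in s.
With the tool pointing down it reaches from about 0.225 to 0.875 m from the base axis. Payload 3.4 kg.
Tool frame: the origin (TCP) lies between the finger pads; the fingertips stand 8 mm ahead of it and the grasp point (between the pads) lies 11 mm behind it; z points along the fingers, y is the line along which they close (so a half turn about z gives the same grasp; the last joint's range is limited). The gripper opens to 85 mm and grips with 20 to 120 N. Pads are 22 mm wide; open, the fingers measure 114 mm over their backs; the gripper's body (76 mm by 85 mm) begins 54 mm behind the grasp point. The pads swing forward as they close: fully open they stand 13 mm farther back than shut.
Start: joints at [1.131, 0.276, 1.505, -0, 1.361, -0.121], TCP at [0.18, 0.546, 0.239] pointing down, gripper open.
Joint ranges: [-2.89, 2.89], [-0.75, 2.08], [0.22, 2.7], [-1.18, 4.32], [0.11, 2.71], [-2.7, 2.7]. Speed limits (rad/s): [2.57, 2.57, 3.14, 3.14, 3.14, 3.14].

INTERFACE

Orientations are given as a unit quaternion [w, x, y, z].
In Python, from rig import manip gives the robot as it stands.
- The arm moves only by the tool move_arm, never from a script. Its argument "deltas" is a list that holds one entry, the list of rows, each a list of 5 numbers: the shift along the tool's x, y, z normalised to -1 to 1, where 1 is 80 cm, then the turn about the tool's z normalised to -1 to 1, where 1 is 120 degrees, then the closure, from -1 (fully open) to 1 (shut). In form: [[[tx, ty, tz, twist, grip], ...]]. A call has 1 to 12 rows; each row is the pose to reach, as a shift and turn from the pose commanded when the call began, along the tool's axes at that moment; what a row does not reach only later rows make up. A row lasts 1/10 s, in which the tool goes at most 50 mm and 8.59 degrees, less where a joint would pass 70% of its speed; a pose out of reach is approached as far as the arm can. A call with a number of a shift or a turn outside -1 to 1 is refused whole. A call with a gripper value outside its range is refused whole. The fingers move at their own pace and stop on an object; "squeeze" is the grip in N (left out, the last holds). Time passes only in rows, so rows that repeat a pose let the fingers close. It gives the time, the measured TCP pose, the force, the opening and the grip force at its end, in the units of the state.
- manip.get_state(): the state, without advancing time (a new reading comes with each control period).
- manip.get_image(name): name is "scene" or "top"; returns the picture (480x640x3 uint8, red, green, blue); there is no depth.
- manip.camera_params(name): a dict with "fx", "fy", "cx", "cy" (pixels), "R" (3x3) and "t" (3): a world point X has camera coordinates R X + t. Camera axes: x right, y down, z forward; pixel columns grow to the right and rows downward; lengths in m; the calibration is good to about 2 mm. A picture is of the moment at which its call begins. camera_params takes no time and is no camera call.
- manip.sign_off(): hands the job in; it is judged then, once.
The state is a dict: "clock": time; "qpos": joint angles; "qd": joint speeds; "effort": joint torques, N m; "position": TCP position; "ee_rot": TCP orientation; "contact_force": force on the tool from outside, world axes, zero at the start; "moment": the same for the moment, N m; "width": finger opening in m; "gripper_force": force on a finger pad.
Only numpy, scipy, OpenCV 4.12 (cv2) and the standard library are available. Lean on these libraries where they do the work, as an engineer would, in place of code of your own. Each camera call takes 0.05 s, during which the arm holds its last target. There are 200 camera calls.

## Working session

There is one attempt and no reset: what is moved stays moved. The work goes in short steps, Python scripts to look and compute and a tool call to move; the robot and the scene stay as the last step left them, time stands still between calls to the robot, and variables do not carry over. Pictures are saved under pics/ and viewed, at most 14 in all, crops included, and the job is handed in when it is done.

Besides the shell and the picture viewer there is one more tool, called after "Call:" as name(argument=value, ...), one argument or row to a line, values as JSON. move_arm: Moves the arm, as the interface text tells. Scaled input: -1 to 1 covers 80 cm each way for a shift and 120 degrees each way for a turn. Its arguments: {"type":"object","properties":{"deltas":{"type":"array","items":{"type":"array","items":{"type":"array","items":{"type":"number","minimum":-1,"maximum":1}}}},"squeeze":{"type":"number"}},"required":["deltas"]}

```bash
mkdir -p pics; ls; python3 - <<'E'
from rig import manip
import cv2
for n in("scene","top"):
    cv2.imwrite(f"pics/{n}0.png",manip.get_image(n)[:,:,::-1])
    print(n,manip.camera_params(n))
s=manip.get_state();print(s)
E
```

```text
pics
scene {'fx': 434.82005589845966, 'fy': 434.82005589845966, 'cx': 322.26498115317156, 'cy': 238.64605448444792, 'R': array([[-0.41772864, -0.90851006,  0.01059493],
       [-0.56767514,  0.25187406, -0.78377573],
       [ 0.70939955, -0.33342005, -0.62095358]]), 't': array([0.24989629, 0.36952608, 0.51502704])}
top {'fx': 612.5971108992301, 'fy': 612.5971108992301, 'cx': 303.777037550591, 'cy': 245.15335625876114, 'R': array([[-0.02109413, -0.99966893, -0.01473305],
       [-0.98211994,  0.02347668, -0.18678669],
       [ 0.18707073,  0.01052951, -0.98229001]]), 't': array([0.01084948, 0.53019342, 1.49157716])}
{'clock': 0.1, 'qpos': array([ 1.13100090e+00,  2.76527900e-01,  1.50599470e+00,  5.00962036e-05,
        1.36072631e+00, -1.21012007e-01]), 'qd': array([ 8.83874869e-04, -3.64917817e-04, -2.42111415e-03, -3.12370109e-06,
        1.05170578e-03,  7.09894308e-05]), 'effort': array([ 1.89320781e-03, -4.17703021e+01, -2.46403402e+01,  4.50442440e-04,
        5.87608825e-03,  2.67017623e-05]), 'position': array([0.18000979, 0.54561344, 0.23853313]), 'ee_rot': array([-2.52715488e-04,  1.58722777e-01,  9.87322842e-01, -7.89005588e-04]), 'contact_force': array([ 0.28813451, -0.19773562,  0.21173558]), 'moment': array([0.0638534 , 0.04215416, 0.04105312]), 'gripper_force': 0.0, 'width': 0.08547651968687833}
```

View pics/scene0.png

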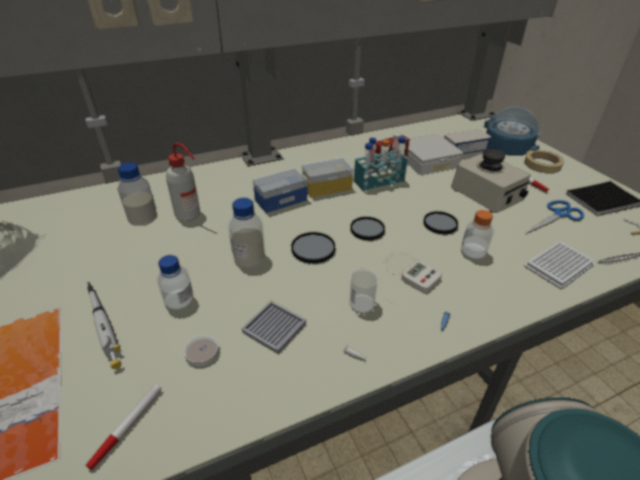

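View pics/top0.png

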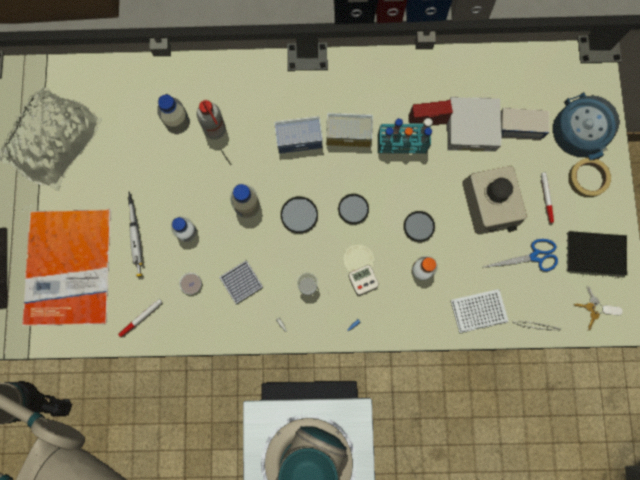

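```bash
cat > h.py <<'E'
import numpy as np,cv2
from rig import manip
P={n:manip.camera_params(n) for n in("scene","top")}
def proj(n,X):
    p=P[n];c=np.atleast_2d(X)@p["R"].T+p["t"];return np.c_[p["fx"]*c[:,0]/c[:,2]+p["cx"],p["fy"]*c[:,1]/c[:,2]+p["cy"]]
def unproj(n,u,v,z):
    p=P[n];d=p["R"].T@np.array([(u-p["cx"])/p["fx"],(v-p["cy"])/p["fy"],1]);o=-p["R"].T@p["t"];return (o+d*(z-o[2])/d[2])[:2]
def circ(x,y,z,d):
    a=np.linspace(0,2*np.pi,60);return np.c_[x+d/2*np.cos(a),y+d/2*np.sin(a),0*a+z]
def blob(n,img,box,lo,hi):
    x0,y0,x1,y1=box;m=cv2.inRange(cv2.cvtColor(img[y0:y1,x0:x1],cv2.COLOR_RGB2HSV),lo,hi)
    k,l,s,c=cv2.connectedComponentsWithStats(m);i=1+np.argmax(s[1:,4]);return c[i]+[x0,y0],s[i]
E
cat > m.py <<'E'
from h import *
I={n:cv2.imread(f"pics/{n}0.png")[:,:,::-1] for n in P}
BL=((100,120,60),(130,255,255));OR=((3,130,120),(20,255,255))
for nm,z,bt,bs,c in[("large",.137,(225,175,262,220),(222,190,268,225),BL),("s1",.099,(165,210,200,245),(150,248,200,280),BL),("s2",.099,(410,250,445,285),(465,205,500,230),OR)]:
    for n,b in(("top",bt),("scene",bs)):
        q,s=blob(n,I[n],b,*c);print(nm,n,q.round(1),s,unproj(n,*q,z).round(4))
for nm,bt,bs in[("L",(275,190,323,240),(285,228,342,268)),("S1",(334,188,373,230),(345,212,390,243)),("S2",(399,206,440,247),(418,207,464,238))]:
    for n,b in(("top",bt),("scene",bs)):
        x0,y0,x1,y1=b;g=cv2.cvtColor(I[n][y0:y1,x0:x1],cv2.COLOR_RGB2GRAY);m=(g<120).astype(np.uint8)
        cs=max(cv2.findContours(m,0,1)[0],key=cv2.contourArea);e=cv2.fitEllipse(cs)
        q=np.add(e[0],(x0,y0));print(nm,n,q.round(1),np.round(e[1],1),unproj(n,*q,.009).round(4))
for n,b in(("top",(160,170,460,310)),("scene",(150,190,510,360))):
    x0,y0,x1,y1=b;k=2.6 if n=="top" else 2.2
    cv2.imwrite(f"pics/{n}1.png",cv2.resize(I[n][y0:y1,x0:x1,::-1],None,fx=k,fy=k,interpolation=cv2.INTER_CUBIC))
E
python3 m.py
```

```text
large top [241.2 192.4] [  8  10  17  16 205] [0.6471 0.1464]
large scene [242.5 207.2] [ 11   9  20  18 284] [0.6349 0.1522]
s1 top [178.7 224. ] [  8   8  13  13 132] [0.5812 0.3048]
s1 scene [168.2 264.2] [  9   8  20  18 256] [0.5725 0.3081]
s2 top [428.7 263.9] [ 12   8  14  13 150] [ 0.4676 -0.302 ]
s2 scene [483.9 214.4] [ 11   6  16   8 108] [ 0.4676 -0.3012]
L top [298.9 214.7] [37.  37.4] [0.6194 0.0104]
L scene [313.  247.7] [32.7 45.4] [0.6113 0.0162]
S1 top [353.1 208.7] [30.5 31.1] [ 0.6318 -0.1314]
S1 scene [367.2 228.4] [24.7 35.5] [ 0.6245 -0.1251]
S2 top [418.8 226.2] [31.  31.4] [ 0.581  -0.2998]
S2 scene [440.6 222.7] [23.3 36.3] [ 0.5742 -0.2926]
```

View pics/top1.png

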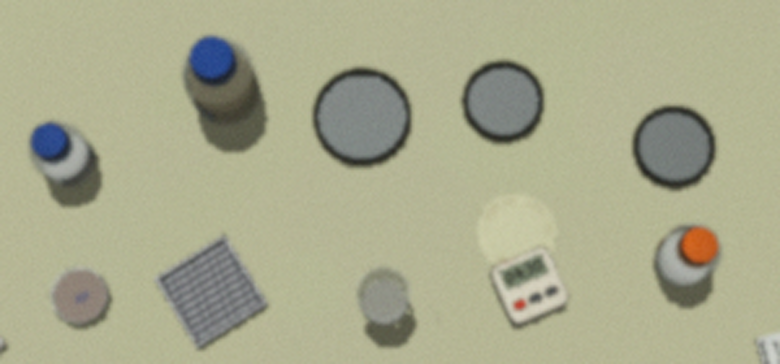

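View pics/scene1.png

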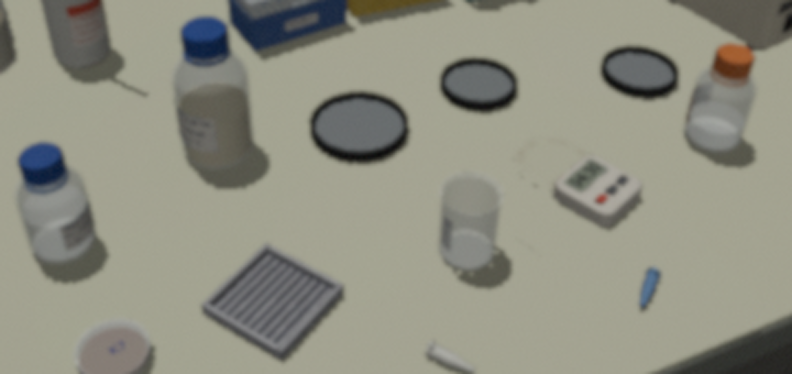

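```bash
cat > ov.py <<'E'
from h import *
def overlay(out,it,tr,stands,src):
    rows=[]
    for n in("top","scene"):
        k=5 if n=="top" else 4
        img=cv2.resize(src[n][:,:,::-1],None,fx=k,fy=k,interpolation=cv2.INTER_CUBIC)
        def d(X,c):cv2.polylines(img,[np.int32((proj(n,X)+.5)*k)],True,c,1)
        for x,y,h in it: 
            for z,dia in h:d(circ(x,y,z,dia),(0,0,255))
        for x,y,o,i in stands:d(circ(x,y,.012,o),(0,255,0));d(circ(x,y,.0,o),(0,255,0))
        x,y,a=tr;c,s=np.cos(a),np.sin(a);q=np.array([[1,1],[1,-1],[-1,-1],[-1,1]])*.041@np.array([[c,s],[-s,c]])
        for z in(.012,0):d(np.c_[q+[x,y],[z]*4],(255,0,255))
        t=[]
        for x,y in[i[:2] for i in it]+[tr[:2]]+[s[:2] for s in stands]:
            u,v=(proj(n,[x,y,.04])[0]*k).astype(int);w=99;t.append(cv2.copyMakeBorder(img[max(v-w,0):v+w,max(u-w,0):u+w],0,0,0,1,0))
        rows+=[np.hstack([cv2.resize(a,(198,150)) if 0 else cv2.resize(a,(198,198)) for a in t[:4]]),np.hstack([cv2.resize(a,(198,198)) for a in t[4:]])]
    cv2.imwrite(out+"_t.png",np.vstack(rows[:2]));cv2.imwrite(out+"_s.png",np.vstack(rows[2:]))
LB=[(0,.069),(.100,.069),(.142,.042)];SB=[(0,.056),(.07,.056),(.104,.035)];BK=[(0,.052),(.07,.052)]
E
cat > a.py <<'E'
from ov import *
I={n:cv2.imread(f"pics/{n}0.png")[:,:,::-1] for n in P}
rb=unproj("scene",363.3,277,.07);bb=unproj("scene",362,302.4,0);tt=unproj("top",241.4,282,.012);ts=unproj("scene",274/2.2+149.7,298/2.2+189.7,.012);tb=unproj("top",308.2,282,.07)
print(rb,bb,tb,tt,ts)
e=[unproj("top",160+a/2.6,170+b/2.6,.012) for a,b in((225,237),(158,281))];an=np.arctan2(*(e[1]-e[0])[::-1]);print(np.degrees(an))
overlay("pics/o1",[(.643,.148,LB),(.578,.306,SB),(.4676,-.3016,SB),(*rb,BK)],(*tt,an),[(.6185,.011,.099,.089),(.631,-.131,.082,.072),(.580,-.299,.082,.072)],I)
E
python3 a.py
```

```text
[ 0.43169333 -0.00352993] [ 0.43428616 -0.00767095] [ 0.43418316 -0.01020235] [0.44556861 0.16066455] [0.44002822 0.1658026 ]
122.59655859387257
```

View pics/o1_t.png

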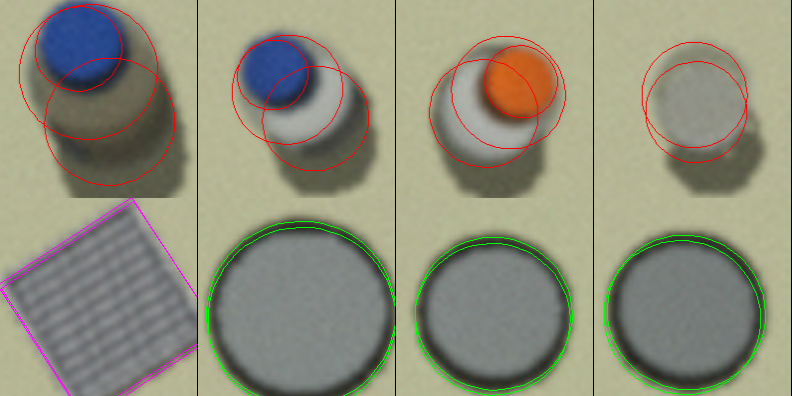

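View pics/o1_s.png

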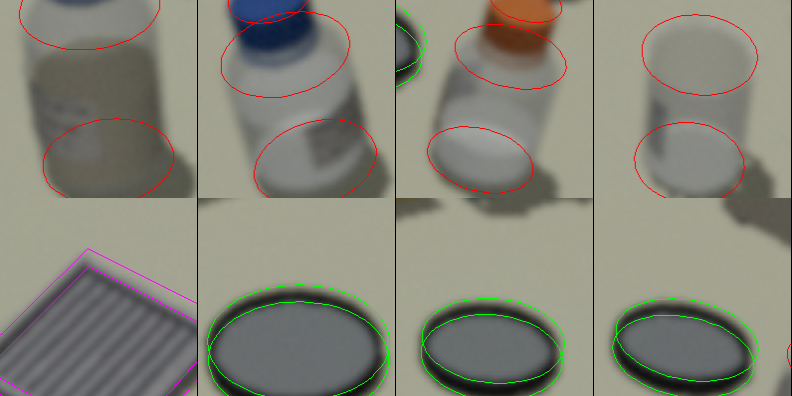

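The top view shows the large bottle's cap at (241,192), the blue small cap at (179,224), the orange cap at (429,264) and the beaker at (308,286). The stands are at (299,215), (353,209) and (419,226), and the tray is at (241,282). Both overlays agree with the given sizes to about 2–3 mm. I'll go above the large bottle and turn the tool square to the world axes.

Call:
move_arm(
  deltas=[
    [[-0.7073, -0.2925, 0, -0.1522, -1], [-0.7073, -0.2925, 0, -0.1522, -1], [-0.7073, -0.2925, 0, -0.1522, -1], [-0.7073, -0.2925, 0, -0.1522, -1], [-0.7073, -0.2925, 0, -0.1522, -1], [-0.7073, -0.2925, 0, -0.1522, -1], [-0.7073, -0.2925, 0, -0.1522, -1], [-0.7073, -0.2925, 0, -0.1522, -1], [-0.7073, -0.2925, 0, -0.1522, -1], [-0.7073, -0.2925, 0, -0.1522, -1], [-0.7073, -0.2925, 0, -0.1522, -1], [-0.7073, -0.2925, 0, -0.1522, -1]],
  ],
)

```text
clock: 1.3
position: [0.6301, 0.1579, 0.2388]
ee_rot: [-0.0, 0.0, 1.0, 0.0]
contact_force: [0.8, 0.8, 1.1]
width: 0.0855
gripper_force: 0.0
```

Call:
move_arm(
  deltas=[
    [[0, 0, 0, 0, -1], [0, 0, 0, 0, -1], [0, 0, 0, 0, -1]],
  ],
)

```text
clock: 1.6
position: [0.628, 0.1602, 0.2389]
ee_rot: [-0.001, -0.0, 1.0, 0.0]
contact_force: [-0.4, -0.0, -0.8]
width: 0.0849
gripper_force: 0.0
```

```bash
python3 - <<'E'
from h import *
for n in P: cv2.imwrite(f"pics/{n}2.png",manip.get_image(n)[:,:,::-1])
print(manip.get_state()["position"],manip.get_state()["qpos"])
a=cv2.imread("pics/scene2.png");cv2.imwrite("pics/v2.png",cv2.resize(a[60:360,50:450],(800,600)))
E
```

```text
[0.62788684 0.16075424 0.23944429] [ 1.43101590e-01  3.86962815e-01  1.33713772e+00  4.70622644e-04
  1.41799141e+00 -1.42938643e+00]
```

View pics/v2.png

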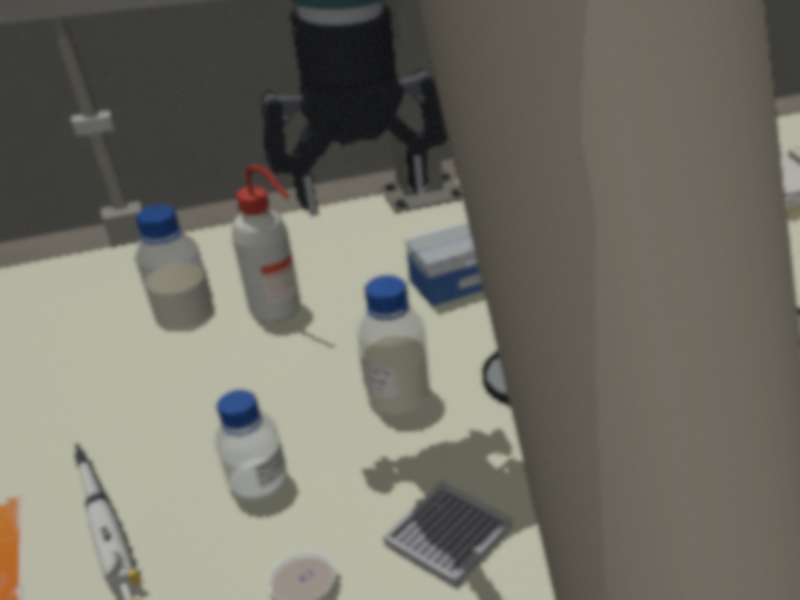

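Both fingertips hang at about (310,205) and (420,185) in the crop, above the large bottle. The arm stopped 21 mm short. I'll correct that, descend and grip.

Call:
move_arm(
  deltas=[
    [[-0.02, -0.0175, 0, 0, -1], [-0.02, -0.0175, 0, 0, -1], [-0.02, -0.0175, 0.03, 0, -1], [-0.02, -0.0175, 0.06, 0, -1], [-0.02, -0.0175, 0.09, 0, -1], [-0.02, -0.0175, 0.12, 0, -1], [-0.02, -0.0175, 0.15, 0, -1], [-0.02, -0.0175, 0.17, 0, -1], [-0.02, -0.0175, 0.185, 0, -1], [-0.02, -0.0175, 0.185, 0, -1], [-0.02, -0.0175, 0.185, 0, -1]],
  ],
)

```text
clock: 2.8
position: [0.6451, 0.1462, 0.0919]
ee_rot: [0.0, -0.0, 1.0, 0.0]
contact_force: [-0.0, 0.3, 0.4]
width: 0.0854
gripper_force: 0.0
```

Call:
move_arm(
  deltas=[
    [[0, 0, 0, 0, 0], [0, 0, 0, 0, 1], [0, 0, 0, 0, 1], [0, 0, 0, 0, 1], [0, 0, 0, 0, 1], [0, 0, 0, 0, 1], [0, 0, 0, 0, 1], [0, 0, 0, 0, 1]],
  ],
  squeeze=50,
)

```text
clock: 3.6
position: [0.6461, 0.1462, 0.093]
ee_rot: [0.002, 0.0, 1.0, 0.001]
contact_force: [-1.2, 2.3, 5.2]
width: 0.0681
gripper_force: 56.6
```

Call:
move_arm(
  deltas=[
    [[0, 0, -0.01, 0, 1], [0, 0, -0.03, 0, 1], [0, 0, -0.05, 0, 1], [0, 0, -0.065, 0, 1], [0, 0, -0.07, 0, 1], [0, 0, -0.07, 0, 1], [0, 0, -0.07, 0, 1]],
  ],
)

```text
clock: 4.3
position: [0.6445, 0.1454, 0.1465]
ee_rot: [-0.001, 0.0, 1.0, -0.0]
contact_force: [-0.1, -0.2, -3.6]
width: 0.0684
gripper_force: 57.2
```

```bash
python3 - <<'E'
from h import *
for n in P: cv2.imwrite(f"pics/{n}3.png",manip.get_image(n)[:,:,::-1])
a=cv2.imread("pics/scene3.png")[100:300,130:330];b=cv2.imread("pics/top3.png")[140:340,170:370]
cv2.imwrite("pics/v3.png",cv2.resize(np.hstack([a,b]),(800,400),interpolation=2))
E
```

```text
(no output)
```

View pics/v3.png

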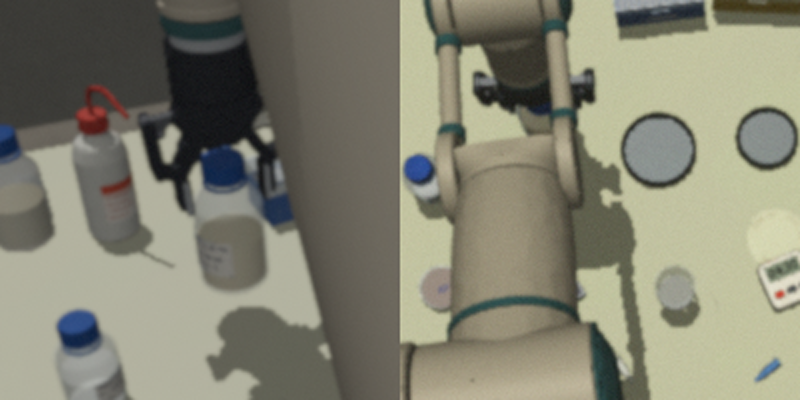

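The bottle is lifted and upright (cap at about (225,165) in the left crop), and the 3.6 N load matches its mass. Next, over the large stand.

Call:
move_arm(
  deltas=[
    [[0.005, -0.02, 0, 0, 1], [0.012, -0.055, 0, 0, 1], [0.02, -0.095, 0, 0, 1], [0.028, -0.13, 0, 0, 1], [0.032, -0.157, 0, 0, 1], [0.033, -0.167, 0, 0, 1], [0.033, -0.167, 0.005, 0, 1], [0.033, -0.167, 0.025, 0, 1], [0.033, -0.167, 0.045, 0, 1], [0.033, -0.167, 0.054, 0, 1], [0.033, -0.167, 0.058, 0, 1], [0.033, -0.167, 0.058, 0, 1]],
  ],
)

```text
clock: 5.6
position: [0.6187, 0.0126, 0.1006]
ee_rot: [-0.0, -0.0, 1.0, 0.0]
contact_force: [-0.2, -0.1, -3.6]
width: 0.0681
gripper_force: 57.6
```

Call:
move_arm(
  deltas=[
    [[0, 0, 0.002, 0, 1], [0, 0, 0.004, 0, 1], [0, 0, 0.005, 0, 1], [0, 0, 0.005, 0, 1]],
  ],
)

```text
clock: 6.0
position: [0.6192, 0.012, 0.098]
ee_rot: [0.001, 0.0, 1.0, 0.0]
contact_force: [-1.1, 1.6, 2.1]
width: 0.0679
gripper_force: 58.1
```

```bash
python3 - <<'E'
from h import *
for n in P: cv2.imwrite(f"pics/{n}4.png",manip.get_image(n)[:,:,::-1])
a=cv2.imread("pics/scene4.png")[130:330,230:430];b=cv2.imread("pics/top4.png")[140:340,200:400]
cv2.imwrite("pics/v4.png",cv2.resize(np.hstack([a,b]),(800,400),interpolation=2))
E
```

```text
(no output)
```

View pics/v4.png

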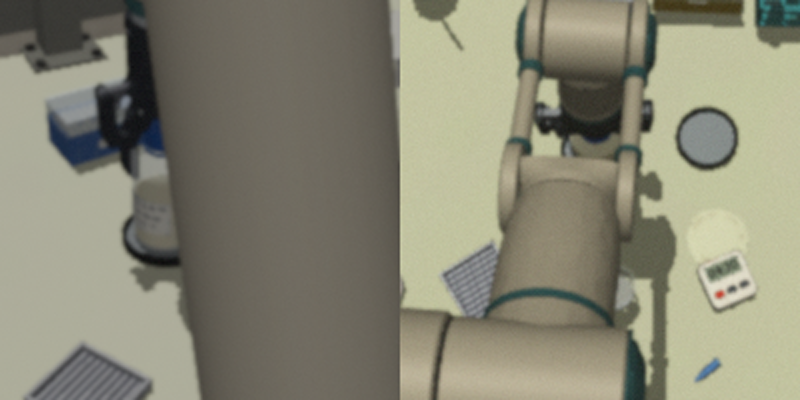

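Contact came at a height that matches the 5 mm stand floor, and the bottle sits inside the ring at about (155,235) in the left crop. Releasing, rising and heading for the blue-capped small bottle.

Call:
move_arm(
  deltas=[
    [[0, 0, 0, 0, -1], [0, 0, 0, 0, -1], [0, 0, 0, 0, -1], [0, 0, 0, 0, -1], [0, 0, 0, 0, -1], [0, 0, -0.02, 0, -1], [0, 0, -0.06, 0, -1], [0, 0, -0.11, 0, -1], [0, 0, -0.16, 0, -1], [0, 0, -0.178, 0, -1], [0, 0, -0.178, 0, -1]],
  ],
)

```text
clock: 7.2
position: [0.6203, 0.0118, 0.2426]
ee_rot: [0.003, -0.0, 1.0, -0.0]
contact_force: [1.3, 0.9, -0.2]
width: 0.0848
gripper_force: 0.0
```

Call:
move_arm(
  deltas=[
    [[0.01, 0.05, 0, 0, -1], [0.02, 0.11, 0, 0, -1], [0.03, 0.17, 0, 0, -1], [0.035, 0.23, 0, 0, -1], [0.04, 0.29, 0, 0, -1], [0.045, 0.34, 0, 0, -1], [0.049, 0.366, 0, 0, -1], [0.049, 0.366, 0, 0, -1], [0.049, 0.366, 0, 0, -1], [0.049, 0.366, 0, 0, -1]],
  ],
)

```text
clock: 8.2
position: [0.5794, 0.3034, 0.2383]
ee_rot: [-0.001, 0.001, 1.0, -0.001]
contact_force: [-0.9, -0.0, -0.3]
width: 0.0855
gripper_force: 0.0
```

```bash
cat > a2.py <<'E'
from ov import *
I={n:manip.get_image(n) for n in P}
for n in P: cv2.imwrite(f"pics/{n}5.png",I[n][:,:,::-1])
u=lambda L:[(z+.005,d) for z,d in L]
overlay("pics/o5",[(.619,.0125,u(LB)),(.580,.305,SB),(.4676,-.300,SB),(.434,-.006,BK)],(.444,.161,np.radians(122.6)),[(.618,.012,.099,.089),(.630,-.130,.082,.072),(.579,-.298,.082,.072)],I)
print(manip.get_state()["position"])
BL=((100,120,60),(130,255,255))
q,s=blob("top",I["top"],(280,175,325,215),*BL);print(q,s,unproj("top",*q,.142))
E
python3 a2.py
```

```text
[0.57968618 0.30333153 0.23898375]
[296.80769231 201.14423077] [  9  18  16  17 208] [0.62053907 0.01237627]
```

View pics/o5_t.png

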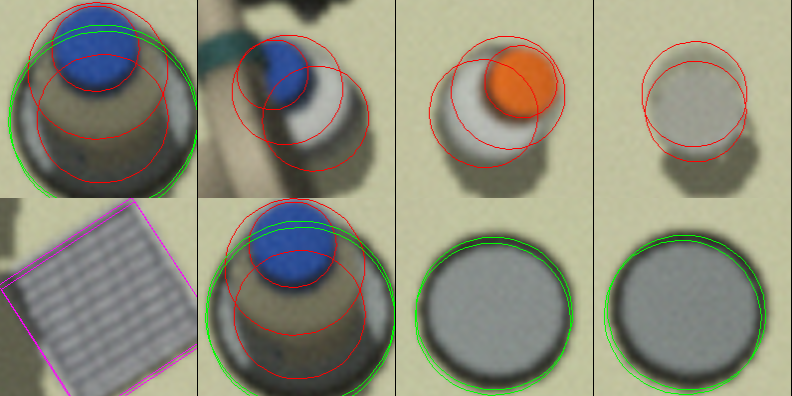

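The large bottle stands centred inside its ring, with grey floor visible on both sides of it. The rest of the model agrees with the image. Descending on small bottle 1.

Call:
move_arm(
  deltas=[
    [[0, 0.001, 0.03, 0, -1], [0, 0.001, 0.07, 0, -1], [0, 0.001, 0.11, 0, -1], [0, 0.001, 0.15, 0, -1], [0, 0.001, 0.19, 0, -1], [0, 0.001, 0.215, 0, -1], [0, 0.001, 0.226, 0, -1], [0, 0.001, 0.226, 0, -1], [0, 0.001, 0.226, 0, -1]],
  ],
)

```text
clock: 9.2
position: [0.5805, 0.3054, 0.0596]
ee_rot: [0.001, 0.0, 1.0, 0.0]
contact_force: [0.5, -0.1, 0.4]
width: 0.0851
gripper_force: 0.0
```

Call:
move_arm(
  deltas=[
    [[0, 0, 0, 0, 0], [0, 0, 0, 0, 1], [0, 0, 0, 0, 1], [0, 0, 0, 0, 1], [0, 0, 0, 0, 1], [0, 0, 0, 0, 1], [0, 0, 0, 0, 1], [0, 0, 0, 0, 1]],
  ],
  squeeze=40,
)

```text
clock: 10.0
position: [0.5804, 0.306, 0.0601]
ee_rot: [0.001, -0.0, 1.0, 0.0]
contact_force: [-0.1, -0.4, 6.4]
width: 0.055
gripper_force: 42.9
```

Call:
move_arm(
  deltas=[
    [[0, 0, -0.01, 0, 1], [0, 0, -0.03, 0, 1], [0, 0, -0.06, 0, 1], [0, 0, -0.1, 0, 1], [0, 0, -0.14, 0, 1], [0, 0, -0.18, 0, 1], [0, 0, -0.205, 0, 1], [0, 0, -0.215, 0, 1], [0, 0, -0.215, 0, 1], [0, 0, -0.215, 0, 1]],
  ],
)

```text
clock: 11.0
position: [0.5786, 0.3052, 0.2289]
ee_rot: [-0.001, 0.0, 1.0, -0.001]
contact_force: [-0.7, 0.5, -2.0]
width: 0.0552
gripper_force: 42.8
```

Call:
move_arm(
  deltas=[
    [[-0.002, -0.02, 0, 0, 1], [-0.007, -0.06, 0, 0, 1], [-0.013, -0.11, 0, 0, 1], [-0.019, -0.165, 0, 0, 1], [-0.025, -0.22, 0, 0, 1], [-0.032, -0.275, 0, 0, 1], [-0.038, -0.33, 0, 0, 1], [-0.045, -0.385, 0, 0, 1], [-0.051, -0.44, 0, 0, 1], [-0.057, -0.49, 0, 0, 1], [-0.061, -0.525, 0, 0, 1], [-0.063, -0.544, 0, 0, 1]],
  ],
)

```text
clock: 12.2
position: [0.6288, -0.1332, 0.2288]
ee_rot: [-0.001, 0.002, 1.0, -0.0]
contact_force: [-0.2, 0.8, -2.0]
width: 0.055
gripper_force: 43.1
```

Call:
move_arm(
  deltas=[
    [[0, 0, 0, 0, 1], [0, 0, 0, 0, 1], [0, 0, 0.02, 0, 1], [0, 0, 0.05, 0, 1], [0, 0, 0.09, 0, 1], [0, 0, 0.13, 0, 1], [0, 0, 0.165, 0, 1], [0, 0, 0.185, 0, 1], [0, 0, 0.195, 0, 1], [0, 0, 0.2, 0, 1], [0, 0, 0.2, 0, 1]],
  ],
)

```text
clock: 13.3
position: [0.6301, -0.1288, 0.0708]
ee_rot: [0.0, -0.0, 1.0, 0.0]
contact_force: [1.0, 0.2, -3.1]
width: 0.055
gripper_force: 43.1
```

Call:
move_arm(
  deltas=[
    [[0, -0.0015, 0.003, 0, 1], [0, -0.0015, 0.006, 0, 1], [0, -0.0015, 0.0075, 0, 1], [0, -0.0015, 0.0075, 0, 1]],
  ],
)

```text
clock: 13.7
position: [0.6301, -0.131, 0.0651]
ee_rot: [0.0, 0.0, 1.0, -0.0]
contact_force: [-0.8, 0.7, 0.9]
width: 0.0554
gripper_force: 43.3
```

Call:
move_arm(
  deltas=[
    [[0, 0, 0, 0, -1], [0, 0, 0, 0, -1], [0, 0, 0, 0, -1], [0, 0, 0, 0, -1], [0, 0, 0, 0, -1], [0, 0, -0.02, 0, -1], [0, 0, -0.06, 0, -1], [0, 0, -0.11, 0, -1], [0, 0, -0.16, 0, -1], [0, 0, -0.2, 0, -1], [0, 0, -0.219, 0, -1], [0, 0, -0.219, 0, -1]],
  ],
)

```text
clock: 14.9
position: [0.6313, -0.1313, 0.243]
ee_rot: [0.003, -0.0, 1.0, -0.001]
contact_force: [0.1, 0.2, 0.1]
width: 0.0856
gripper_force: 0.0
```

Call:
move_arm(
  deltas=[
    [[0.02, -0.02, 0, 0, -1], [0.05, -0.05, 0, 0, -1], [0.09, -0.09, 0, 0, -1], [0.13, -0.13, 0, 0, -1], [0.17, -0.17, 0, 0, -1], [0.195, -0.2, 0, 0, -1], [0.203, -0.211, 0, 0, -1], [0.203, -0.211, 0, 0, -1], [0.203, -0.211, 0, 0, -1], [0.203, -0.211, 0, 0, -1]],
  ],
)

```text
clock: 15.9
position: [0.4684, -0.2984, 0.2392]
ee_rot: [0.0, -0.001, 1.0, 0.001]
contact_force: [-0.7, 1.1, -0.2]
width: 0.0856
gripper_force: 0.0
```

```bash
python3 - <<'E'
from ov import *
I={n:manip.get_image(n) for n in P}
u=lambda L:[(z+.005,d) for z,d in L]
overlay("pics/o6",[(.619,.0125,u(LB)),(.630,-.131,u(SB)),(.4676,-.300,SB),(.434,-.007,BK)],(.444,.161,np.radians(122.6)),[(.618,.012,.099,.089),(.630,-.130,.082,.072),(.579,-.298,.082,.072)],I)
print(manip.get_state()["position"])
E
```

```text
[ 0.46834864 -0.29856539  0.23944761]
```

View pics/o6_t.png

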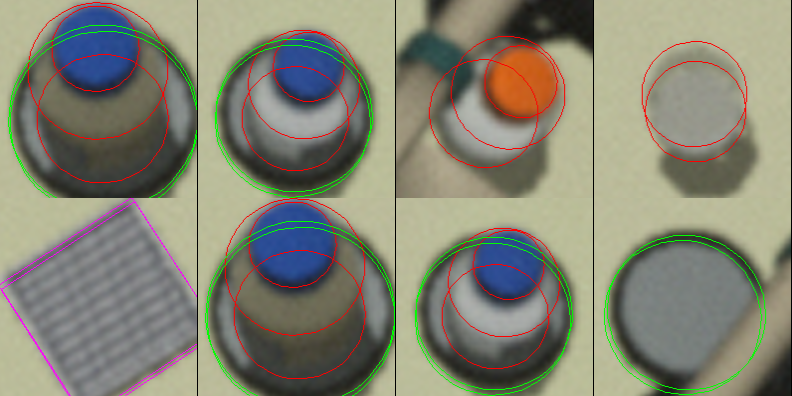

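Both bottles stand upright inside their rings: the large one, and the blue-capped small one with its cap at (508,265) in the tile. Next, the orange-capped bottle.

Call:
move_arm(
  deltas=[
    [[0.001, -0.002, 0.03, 0, -1], [0.001, -0.002, 0.07, 0, -1], [0.001, -0.002, 0.11, 0, -1], [0.001, -0.002, 0.15, 0, -1], [0.001, -0.002, 0.19, 0, -1], [0.001, -0.002, 0.215, 0, -1], [0.001, -0.002, 0.226, 0, -1], [0.001, -0.002, 0.226, 0, -1], [0.001, -0.002, 0.226, 0, -1]],
  ],
)

```text
clock: 16.9
position: [0.4676, -0.3015, 0.0597]
ee_rot: [0.001, -0.0, 1.0, -0.0]
contact_force: [0.8, 0.2, 0.1]
width: 0.0854
gripper_force: 0.0
```

Call:
move_arm(
  deltas=[
    [[0, 0, 0, 0, 0], [0, 0, 0, 0, 1], [0, 0, 0, 0, 1], [0, 0, 0, 0, 1], [0, 0, 0, 0, 1], [0, 0, 0, 0, 1], [0, 0, 0, 0, 1], [0, 0, 0, 0, 1]],
  ],
  squeeze=40,
)

```text
clock: 17.7
position: [0.4673, -0.3016, 0.0601]
ee_rot: [0.001, 0.0, 1.0, -0.001]
contact_force: [0.4, 1.1, 7.0]
width: 0.0551
gripper_force: 42.2
```

Call:
move_arm(
  deltas=[
    [[0, 0, -0.01, 0, 1], [0, 0, -0.03, 0, 1], [0, 0, -0.05, 0, 1], [0, 0, -0.065, 0, 1], [0, 0, -0.07, 0, 1], [0, 0, -0.07, 0, 1], [0, 0, -0.07, 0, 1]],
  ],
)

```text
clock: 18.4
position: [0.4662, -0.3009, 0.1143]
ee_rot: [-0.0, 0.0, 1.0, 0.0]
contact_force: [-0.0, 0.6, -1.4]
width: 0.0549
gripper_force: 42.7
```

Call:
move_arm(
  deltas=[
    [[-0.015, 0, 0, 0, 1], [-0.045, 0.001, 0, 0, 1], [-0.08, 0.002, 0, 0, 1], [-0.115, 0.003, 0, 0, 1], [-0.135, 0.003, 0, 0, 1], [-0.141, 0.003, 0, 0, 1], [-0.141, 0.003, 0, 0, 1], [-0.141, 0.003, 0.02, 0, 1], [-0.141, 0.003, 0.04, 0, 1], [-0.141, 0.003, 0.053, 0, 1], [-0.141, 0.003, 0.057, 0, 1], [-0.141, 0.003, 0.057, 0, 1]],
  ],
)

```text
clock: 19.6
position: [0.5788, -0.2988, 0.0689]
ee_rot: [-0.001, 0.0, 1.0, 0.0]
contact_force: [-0.8, -0.0, -2.2]
width: 0.0551
gripper_force: 42.7
```

Call:
move_arm(
  deltas=[
    [[0, 0, 0.003, 0, 1], [0, 0, 0.006, 0, 1], [0, 0, 0.007, 0, 1], [0, 0, 0.007, 0, 1]],
  ],
)

```text
clock: 20.0
position: [0.58, -0.2991, 0.0652]
ee_rot: [0.001, -0.0, 1.0, -0.001]
contact_force: [-2.1, 0.3, 4.9]
width: 0.0554
gripper_force: 43.0
```

Call:
move_arm(
  deltas=[
    [[0, 0, 0, 0, -1], [0, 0, 0, 0, -1], [0, 0, 0, 0, -1], [0, 0, 0, 0, -1], [0, 0, 0, 0, -1], [0, 0, -0.02, 0, -1], [0, 0, -0.06, 0, -1], [0, 0, -0.11, 0, -1], [0, 0, -0.16, 0, -1], [0, 0, -0.2, 0, -1], [0, 0, -0.219, 0, -1], [0, 0, -0.219, 0, -1]],
  ],
)

```text
clock: 21.2
position: [0.5807, -0.2997, 0.2421]
ee_rot: [0.003, 0.0, 1.0, -0.002]
contact_force: [-0.6, -0.5, 0.2]
width: 0.0855
gripper_force: 0.0
```

Call:
move_arm(
  deltas=[
    [[0.02, 0.04, 0, 0, -1], [0.045, 0.09, 0, 0, -1], [0.07, 0.14, 0, 0, -1], [0.095, 0.19, 0, 0, -1], [0.12, 0.24, 0, 0, -1], [0.145, 0.29, 0, 0, -1], [0.17, 0.34, 0, 0, -1], [0.18, 0.36, 0, 0, -1], [0.1825, 0.365, 0, 0, -1], [0.1825, 0.365, 0, 0, -1], [0.1825, 0.365, 0, 0, -1]],
  ],
)

```text
clock: 22.3
position: [0.4341, -0.0077, 0.2384]
ee_rot: [-0.0, 0.0, 1.0, -0.0]
contact_force: [0.3, -0.2, 0.2]
width: 0.0852
gripper_force: 0.0
```

```bash
python3 - <<'E'
from ov import *
I={n:manip.get_image(n) for n in P}
u=lambda L:[(z+.005,d) for z,d in L]
overlay("pics/o7",[(.580,-.299,u(SB)),(.630,-.131,u(SB)),(.619,.0125,u(LB)),(.434,-.007,BK)],(.444,.161,np.radians(122.6)),[(.618,.012,.099,.089),(.630,-.130,.082,.072),(.579,-.298,.082,.072)],I)
print(manip.get_state()["position"])
cv2.imwrite("pics/v7.png",np.hstack([cv2.imread("pics/o7_t.png")[:198],cv2.imread("pics/o7_s.png")[:198]]).reshape(198,2,-1,3).transpose(1,0,2,3).reshape(396,-1,3))
E
```

```text
[ 0.43417791 -0.00788397  0.23853298]
```

View pics/v7.png

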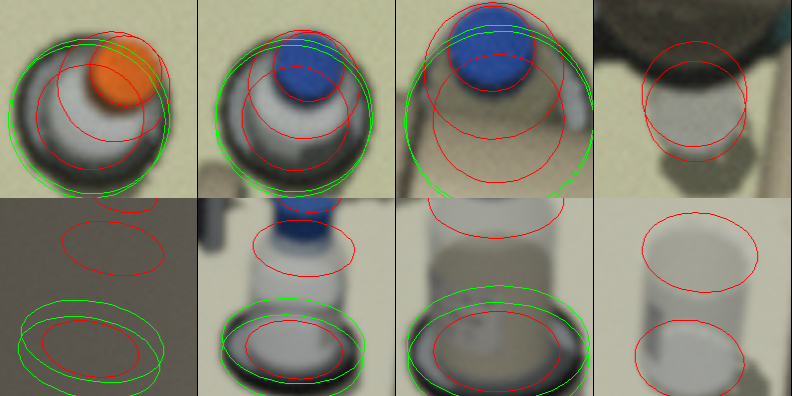

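The orange-capped bottle stands centred in its ring, and the other two are still inside theirs. The beaker is under the gripper. I'll descend and grip it gently.

Call:
move_arm(
  deltas=[
    [[0, 0, 0.03, 0, -1], [0, 0, 0.07, 0, -1], [0, 0, 0.11, 0, -1], [0, 0, 0.15, 0, -1], [0, 0, 0.19, 0, -1], [0, 0, 0.22, 0, -1], [0, 0, 0.237, 0, -1], [0, 0, 0.242, 0, -1], [0, 0, 0.242, 0, -1], [0, 0, 0.242, 0, -1]],
  ],
)

```text
clock: 23.4
position: [0.4344, -0.0073, 0.0458]
ee_rot: [0.001, 0.0, 1.0, -0.0]
contact_force: [0.6, -0.5, 0.0]
width: 0.0853
gripper_force: 0.0
```

Call:
move_arm(
  deltas=[
    [[0, 0, 0, 0, 0], [0, 0, 0, 0, 0.1], [0, 0, 0, 0, 0.2], [0, 0, 0, 0, 0.3], [0, 0, 0, 0, 0.5], [0, 0, 0, 0, 1], [0, 0, 0, 0, 1], [0, 0, 0, 0, 1], [0, 0, 0, 0, 1]],
  ],
  squeeze=20,
)

```text
clock: 24.3
position: [0.434, -0.0069, 0.0461]
ee_rot: [0.001, -0.0, 1.0, -0.0]
contact_force: [-0.7, -0.3, 6.9]
width: 0.0509
gripper_force: 20.4
```

Call:
move_arm(
  deltas=[
    [[0, 0, -0.01, 0, 1], [0, 0, -0.03, 0, 1], [0, 0, -0.05, 0, 1], [0, 0, -0.065, 0, 1], [0, 0, -0.07, 0, 1], [0, 0, -0.07, 0, 1], [0, 0, -0.07, 0, 1]],
  ],
)

```text
clock: 25.0
position: [0.433, -0.0067, 0.101]
ee_rot: [-0.0, 0.0, 1.0, 0.0]
contact_force: [-0.4, 0.1, -0.5]
width: 0.0513
gripper_force: 21.1
```

Call:
move_arm(
  deltas=[
    [[-0.002, 0.02, 0, 0, 1], [-0.004, 0.055, 0, 0, 1], [-0.007, 0.095, 0, 0, 1], [-0.009, 0.135, 0, 0, 1], [-0.011, 0.17, 0, 0, 1], [-0.012, 0.197, 0, 0, 1], [-0.013, 0.21, 0, 0, 1], [-0.013, 0.21, 0, 0, 1], [-0.013, 0.21, 0.02, 0, 1], [-0.013, 0.21, 0.04, 0, 1], [-0.013, 0.21, 0.053, 0, 1], [-0.013, 0.21, 0.057, 0, 1]],
  ],
)

```text
clock: 26.2
position: [0.4429, 0.1601, 0.0545]
ee_rot: [-0.001, 0.0, 1.0, -0.0]
contact_force: [-0.1, 0.2, -1.1]
width: 0.0515
gripper_force: 21.1
```

Call:
move_arm(
  deltas=[
    [[0, 0, 0, 0, 1], [0, 0, 0.003, 0, 1], [0, 0, 0.006, 0, 1], [0, 0, 0.007, 0, 1], [0, 0, 0.007, 0, 1]],
  ],
)

```text
clock: 26.7
position: [0.4445, 0.1612, 0.0511]
ee_rot: [0.001, -0.0, 1.0, 0.0]
contact_force: [-1.7, -1.0, 5.7]
width: 0.0511
gripper_force: 21.6
```

Contact is at the right height. Releasing, rising, and moving the arm clear toward its start.

Call:
move_arm(
  deltas=[
    [[0, 0, 0, 0, -1], [0, 0, 0, 0, -1], [0, 0, 0, 0, -1], [0, 0, 0, 0, -1], [0, 0, 0, 0, -1], [0, 0, -0.02, 0, -1], [0, 0, -0.06, 0, -1], [0, 0, -0.11, 0, -1], [0, 0, -0.16, 0, -1], [0, 0, -0.21, 0, -1], [0, 0, -0.236, 0, -1], [0, 0, -0.236, 0, -1]],
  ],
)

```text
clock: 27.9
position: [0.4459, 0.1616, 0.2422]
ee_rot: [0.004, -0.0, 1.0, 0.001]
contact_force: [0.2, 0.1, -0.2]
width: 0.0856
gripper_force: 0.0
```

Call:
move_arm(
  deltas=[
    [[0.03, 0.05, 0, 0, -1], [0.06, 0.1, 0, 0, -1], [0.09, 0.15, 0, 0, -1], [0.13, 0.2, 0, 0, -1], [0.17, 0.25, 0, 0, -1], [0.21, 0.3, 0, 0, -1], [0.25, 0.35, 0, 0, -1], [0.28, 0.4, 0, 0, -1], [0.3, 0.44, 0, 0, -1], [0.3, 0.45, 0, 0, -1], [0.3, 0.45, 0, 0, -1], [0.3, 0.45, 0, 0, -1]],
  ],
)

```text
clock: 29.1
position: [0.2042, 0.5197, 0.2377]
ee_rot: [-0.0, 0.0, 1.0, -0.002]
contact_force: [0.2, -0.4, 0.2]
width: 0.0854
gripper_force: 0.0
```

```bash
python3 - <<'E'
from h import *
I={n:manip.get_image(n) for n in P}
a=I["top"][165:315,160:460,::-1];b=I["scene"][180:360,140:500,::-1]
cv2.imwrite("pics/v8.png",np.vstack([cv2.resize(a,(600,300),interpolation=2),cv2.resize(b,(600,300),interpolation=2)]))
E
```

```text
(no output)
```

View pics/v8.png

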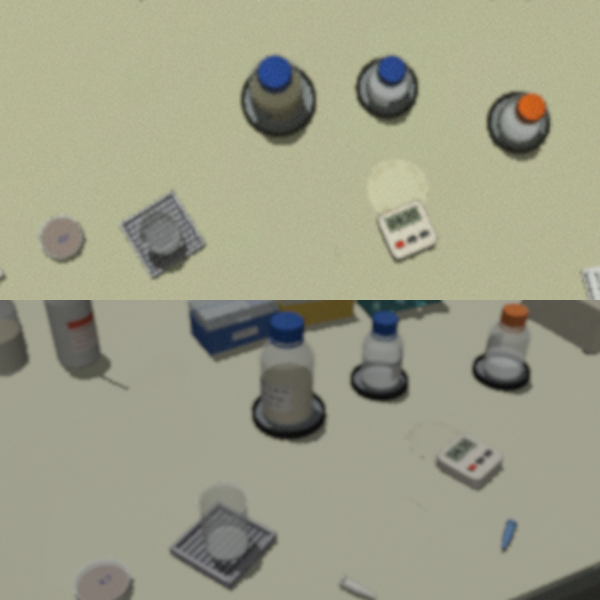

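All four pieces stand upright inside their rims: the beaker is in the tray at (162,235), and the bottles are in their rings at (278,98), (387,87) and (518,122). The timer and dish haven't moved, and the arm is clear. Handing in.

```bash
python3 -c "
from rig import manip
print(manip.sign_off())"
```

```text
the job is handed in; nothing more can be done
None
```

The large bottle, both small bottles and the beaker were put away in that order and stand upright inside their rims; the timer and culture dish were not moved, and the job is handed in after about 29 s.

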